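# Free the ratchet pawl with the rod and lower the module

### The arm

A 6-joint arm with a two-finger parallel gripper is mounted at the origin on the work surface. World frame = base frame: x ahead of the robot, y to its left, z up, the work surface at z = 0. Lengths are in m, angles in degrees, forces in N, time in s.
With the tool pointing down it reaches from about 0.4 to 0.825 m from the base axis. Payload 7 kg.
Tool frame: the origin (TCP) lies midway between the tips of the shut fingers; the grasp point (between the pads) lies 19 mm behind it; z points along the fingers, y is the direction in which the jaws open and shut (so a half turn about z gives the same grasp; the last joint's range is limited). The gripper opens to 88 mm and grips with 3 to 60 N. Pads are 19 mm wide; open, the fingers measure 130 mm over their backs; the gripper's body (78 mm by 193 mm) begins 47 mm behind the grasp point.
Start: joints at [-56.717, 20.546, 0.682, 0, -70.136, -16.507], TCP at [0.195, -0.646, 0.227] pointing down, gripper open.
Joint ranges: [-176.03, 176.03], [-82.01, 121.73], [-58.28, 71.71], [-173.87, 95.51], [-174.79, -0.11], [-173.66, 173.66]. Speed limits (degrees/s): [136.94, 136.94, 172.46, 180, 180, 180].

### API

Orientations are given as a 3x3 rotation matrix whose columns are the frame's x, y, z axes.
In Python, from rig import robot gives the robot as it stands. Calls block until the motion is done:
- robot.goto(position, orientation): joint-space move of the TCP to a pose.
- robot.servo_line(position, ori=None, speed=0.15): straight line of the TCP; ori=None keeps the orientation; speed is the mean speed in m/s.
- robot.movej(angles): joint-space move.
- robot.move_gripper(opening): opening from 0.0 (shut) to 1.0 (fully open); the grip force is fixed at half the most; returns when the fingers have stopped.
- robot.dwell(seconds).
- robot.ik(position, orientation): joint angles nearest the present ones, or None.
- robot.grab_frame(name): name is "scene" or "top"; returns (picture, depth): 480x640x3 uint8, red, green, blue; 480x640 float32, m along the optical axis (not along the pixel's ray), 0 where there is no reading.
- robot.camera_info(name): a dict with "vfov" (degrees; the focal length in pixels is half the picture's height over the tangent of half this angle, whatever the lens; pixels are square), "cx", "cy" (the principal point, pixels), "view" (4x4, takes a point from world to camera coordinates). Camera axes: x right, y down, z forward; pixel columns grow to the right and rows downward; lengths in m; the calibration is good to about 2 mm. A picture is of the moment at which its call begins. camera_info takes no time and is no camera call.
A pose or a line that the arm cannot do raises robot.Unreachable and nothing moves.
- robot.job_done(): hands the job in, once; it reports no verdict.
Readings, each from a call of its own:
- robot.read_t(): time.
- robot.read_qpos(): joint angles.
- robot.read_qvel(): joint speeds.
- robot.read_effort(): joint torques, N m.
- robot.read_position(): TCP position.
- robot.read_tcp_rot(): TCP orientation.
- robot.read_force(): force on the tool from outside, world axes, zero at the start.
- robot.read_ft_torque(): the same for the moment, N m.
- robot.read_grip_width(): opening from 0.0 (shut) to 1.0 (fully open).
Only numpy, scipy, OpenCV 4.12 (cv2) and the standard library are available. Lean on these libraries where they do the work, as an engineer would, in place of code of your own. Each camera call takes 0.05 s, during which the arm holds its last target. There are 200 camera calls.

### The job

Take the orange-handled rod and use its steel shaft, not the fingers, to lift the red pawl out of the mast's teeth and over past upright until it lies back on its stop. Then push the black knob slowly down until the module sits fully down on the base, and leave the rod lying on its blue mat. Leave the case, the switch box and the screwdriver where they are.

Things in the scene. Friction and masses are not known exactly. Their poses are not given: they have to be found in the camera images.
- stand: Ratchet lift fixed to the bench: portal frame on a black base 160 x 270 x 12 mm (x, y, z). Origin under the base's centre, z up, y along the crossbar. Uprights 30 mm square at y +-120; crossbar x -20 to 20, y -135 to 135, top at z 195. A steel mast with teeth on its -y side slides through it at x = y = 0, with a grey lamp module (80 x 150 x 60) below and a black knob on top.
- pawl_gap (a point): Point on the stand, at stand x 0, y -33.5, z 220 mm: middle of the open gap under the engaged pawl, where the rod's shaft goes in along the stand's x (open from both sides). At this height it is free from y -47 (pawl) to y -20 (teeth); the crossbar is 25 mm below. Axes as the stand's.
- pawl_pivot (a point): Point on the pawl's pivot axis, which runs along the stand's x, at stand x 0, y -60, z 209 mm. Two cheeks hold it: y -69 to -51, tops at z 218 mm, x from -20 to 20. A stop post stands at y -106, top at z 237 mm.
- pawl_nose (a point): Centre of the pawl's round steel nose (radius 5 mm), 85 mm from the pivot. Engaged it is at stand x 0, y -13.5, z 280.5 mm.
- pawl (a joint): Angle of the red pawl, a bar 22 mm wide (x), 10 thick, 85 long, 150 g. 0: engaged, leaning 57 degrees above level from its pivot towards the mast (+y), nose under a tooth. Grows as the nose swings up and away (to -y). Upright at 0.576; past that it falls by its weight to the stop at 1.45 and stays, before that it falls back. No spring; 1 to 3 N at the rod moves it.
- lift (a joint): How far the load (mast, knob, module; 0.7 to 1.1 kg) is lowered, m. Starts at 0 to 0.008; at about 0.017 a tooth lands on an engaged pawl and goes no further; 0.085 is fully down. A drag holds it where it is left: it takes 3 to 8 N downward at the knob, more if pushed fast.
- knob_top (a point): Centre of the flat top of the black push knob (44 mm diameter, 12 mm thick) on the mast, 330 mm above the bench with the lift at 0, sinking with it to 245 mm.
- rod: Loose rod, 180 mm long, 100 to 160 g. Origin under the middle of its length at its underside; x along it to the steel tip, z up. Orange handle x -90 to 0, 20 wide (y), 24 high; round steel shaft of 10 mm diameter, x 0 to 90, axis 12 mm above the underside. Centre of mass in the handle, about 38 mm behind the origin. Lies on its handle's flat.
- rod_tip (a point): End of the rod's steel shaft, on its axis.
- mat: Blue mat fixed on the bench, 240 x 110 x 4 mm (x, y, z), left or right of the lift; the rod lies roughly along its x at the start. Origin under its centre, at bench height.
- case: Black instrument case, 170 x 90 x 45 mm, loose bystander; origin under its centre.
- switchbox: White wall-switch box, 85 x 85 x 46 mm, loose bystander between the robot and the lift; origin under its centre.
- screwdriver: Screwdriver lying loose on the bench between the robot and the lift; bystander, about 200 mm long.
Things that resemble listed ones, but are neither listed nor needed, are in the scene too. Leave any purple or turquoise look-alike of the rod alone.

How it is judged (in metres and radians):
On the way, in this order (a step that is already met when the one before it is completed fails the run):
1. the rod's shaft pushes the pawl out of the teeth (contact force between rod and pawl above 0.1 N and value of joint pawl above 0.2 rad).
2. the pawl lies back on its stop (value of joint pawl above 1.3 rad), for 0.2 s.
3. the module is fully down (value of joint lift above 0.081 m), for 0.2 s.
At the end, for the whole second after the job is handed in: The pawl lies back beyond 1.3 rad, the lift is lowered past 0.081 m (4 mm short of its stop at most), and the rod lies at rest on the mat: its middle within 120 mm along and 55 mm across from the mat's centre, and its underside less than 30 mm above the bench (value of joint pawl above 1.3 rad and value of joint lift above 0.081 m and x of rod in the frame of mat between -0.12 and 0.12 m and y of rod in the frame of mat between -0.055 and 0.055 m and height (world z) of rod below 0.03 m and linear speed of rod below 0.02 m/s and not (velocity of joint lift above 0.01 m/s)); the robot touches nothing.
It fails at once if the gripper or arm pushes the pawl itself (contact force between any of the fingers, the arm and pawl above 1 N).
It fails at once if the load is slammed down faster than 0.3 m/s (velocity of joint lift above 0.3 m/s).
It fails at once if a bystander is moved more than 30 mm (distance of any of case, switchbox, screwdriver from where it was at the start of the episode above 0.03 m).
It also fails if it takes over 72 s, if anything falls off the work surface, if the arm or the gripper's body presses on something with over 40 N, if the wrist force passes 120 N, or if a joint passes its speed limit or range.

## Working session

There is one attempt and no reset: what is moved stays moved. The work goes in short steps, each a Python script; the robot and the scene stay as the last script left them, time stands still between calls to the robot, and variables do not carry over. Pictures are saved under pics/ and viewed, about 8 in all and at most 12, crops included, and the job is handed in when it is done.

```bash
mkdir -p pics
cat > h.py <<'E'
import numpy as np, cv2
from rig import robot
def info(n):
    c=robot.camera_info(n); f=240/np.tan(np.radians(c["vfov"])/2); return f,c["cx"],c["cy"],np.array(c["view"])
def px2w(n,d,u,v,z=None):
    f,cx,cy,V=info(n); r=np.array([(u-cx)/f,(v-cy)/f,1.]); T=np.linalg.inv(V)
    if z is None:
        p=d[int(round(v)),int(round(u))]*r; return T[:3,:3]@p+T[:3,3]
    w=T[:3,:3]@r; return T[:3,3]+w*(z-T[2,3])/w[2]
def w2px(n,p):
    f,cx,cy,V=info(n); q=V[:3,:3]@np.array(p)+V[:3,3]; return f*q[0]/q[2]+cx,f*q[1]/q[2]+cy
def shot(n,name):
    im,d=robot.grab_frame(n); cv2.imwrite(f"pics/{name}.png",im[:,:,::-1]); np.save(f"pics/{name}.npy",d); return im,d
E
python3 - <<'E'
from h import *
for n in("top","scene"):
    shot(n,n+"0"); print(robot.camera_info(n))
print(robot.read_t(),robot.read_force())
E
```

```text
{'vfov': 56.55828741469767, 'cx': 322.1587275550811, 'cy': 235.45028841376694, 'view': array([[ 1.85187681e-02, -9.99820799e-01,  3.92749576e-03,
        -1.07605731e-01],
       [-9.73861597e-01, -1.89271064e-02, -2.26352279e-01,
         5.43720905e-01],
       [ 2.26386053e-01,  3.66928062e-04, -9.74037587e-01,
         1.22349787e+00],
       [ 0.00000000e+00,  0.00000000e+00,  0.00000000e+00,
         1.00000000e+00]])}
{'vfov': 56.78428374656642, 'cx': 319.4302494342616, 'cy': 234.41543236767393, 'view': array([[ 0.7276419 ,  0.68586014,  0.01153806, -0.29617927],
       [ 0.41231483, -0.42386613, -0.80643288, -0.10112192],
       [-0.54820957,  0.59155167, -0.59121307,  1.52079225],
       [ 0.        ,  0.        ,  0.        ,  1.        ]])}
0.1 [ 0.21302419 -0.35273386  0.06411224]
```

View pics/top0.png

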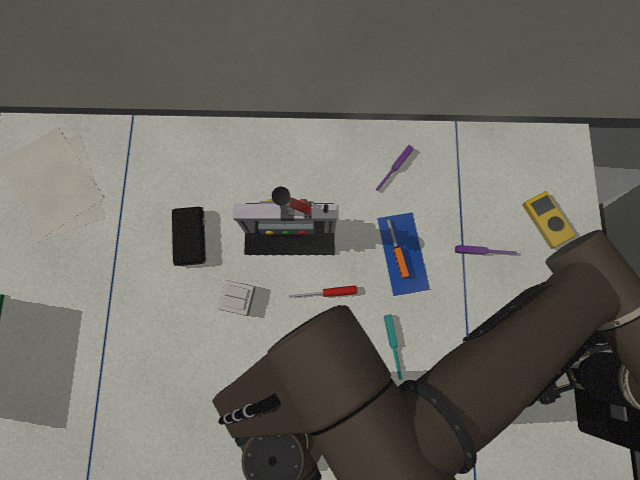

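View pics/scene0.png

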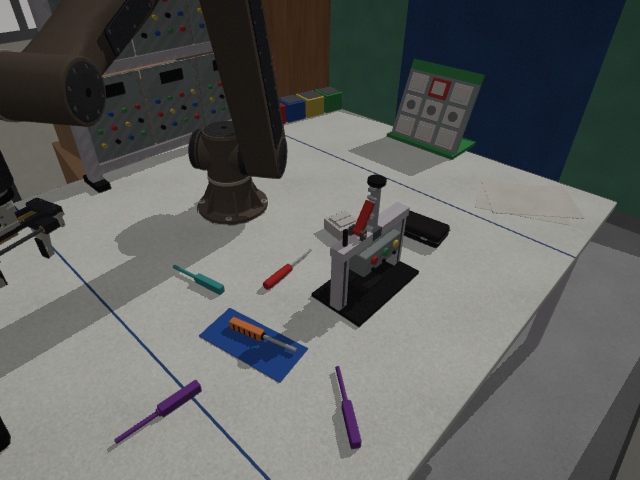

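Candidates for the rod: the orange one on the blue mat (398,248), purple ones at (395,168) and (486,250), turquoise (393,340), and the red screwdriver (325,292). I choose the orange one on the mat. The stand is at (288,225), with the pawl on its right (-y) side.

Run:
```python
from h import *
im=cv2.imread("pics/top0.png"); d=np.load("pics/top0.npy")
c=im[180:300,230:435]; c=cv2.resize(c,None,fx=3.9,fy=3.9,interpolation=cv2.INTER_CUBIC); cv2.imwrite("pics/crop1.png",c)
hsv=cv2.cvtColor(im,cv2.COLOR_BGR2HSV)
def comp(m,box):
    u0,v0,u1,v1=box; mm=np.zeros_like(m); mm[v0:v1,u0:u1]=m[v0:v1,u0:u1]; v,u=np.nonzero(mm); return u,v
f,cx,cy,V=info("top"); T=np.linalg.inv(V)
vv,uu=np.mgrid[:480,:640]; P=np.stack([(uu-cx)/f*d,(vv-cy)/f*d,d],-1)@T[:3,:3].T+T[:3,3]; np.save("pics/P.npy",P)
h,s,v_=cv2.split(hsv)
m=((h>5)&(h<20)&(s>150)&(v_>90)); u,v=comp(m,(375,240,420,285))
w=P[v,u]; print("orange",len(u),w.min(0),w.max(0),np.median(w,0)); 
r=cv2.minAreaRect((w[:,:2]*1000).astype(np.float32)); print(r)
m=((h>105)&(h<125)&(s>150)); u,v=comp(m,(370,205,435,300)); w=P[v,u]; hull=cv2.minAreaRect((w[:,:2]*1000).astype(np.float32)); print("mat",hull,np.median(w[:,2]))
# crossbar: points with z .185-.205
sub=P[185:270,225:345].reshape(-1,3); k=(abs(sub[:,2]-.195)<.006); w=sub[k]; print("bar",k.sum(),cv2.minAreaRect((w[:,:2]*1000).astype(np.float32)),np.median(w[:,2]))
k=(sub[:,2]>.3); w=sub[k]; print("knob",k.sum(),w.min(0),w.max(0),np.median(w,0))
k=abs(sub[:,2]-.012)<.005; w=sub[k]; print("base",k.sum(),cv2.minAreaRect((w[:,:2]*1000).astype(np.float32)))
```

```text
orange 215 [ 0.43483787 -0.34930908  0.00750497] [ 0.52401968 -0.31021088  0.03324844] [ 0.47864774 -0.32928061  0.02725262]
((479.7890319824219, -329.5881042480469), (89.20274353027344, 18.772037506103516), 15.761162757873535)
mat ((418.69146728515625, -290.4638671875), (211.08309936523438, 460.2366638183594), 65.06489562988281) 0.003907282842786186
bar 1217 ((578.3593139648438, 1.72125244140625), (41.08977127075195, 268.2971496582031), 1.0004522800445557) 0.19509250348191864
knob 336 [ 0.25451878 -0.09774432  0.30026595] [0.60019808 0.02145601 1.315228  ] [ 0.57414034 -0.00290587  0.32623294]
base 1989 ((585.9766235351562, 20.895172119140625), (262.2234191894531, 353.52008056640625), 1.5022464990615845)
```

View pics/crop1.png

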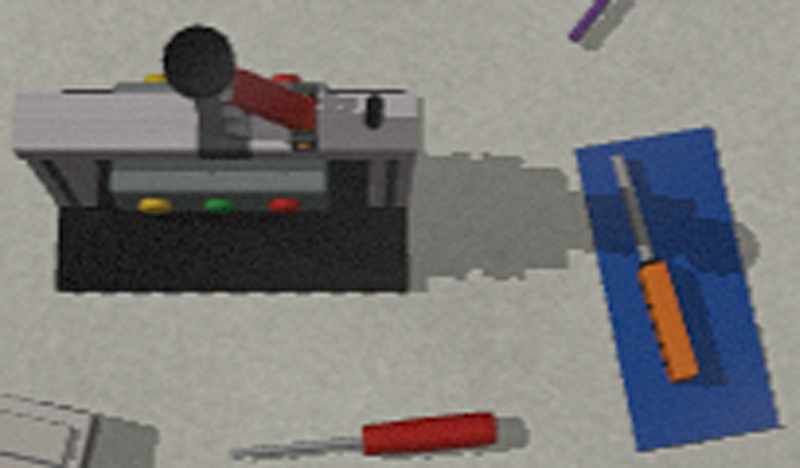

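Close crop: the orange rod lies on the blue mat, with its tip at about (388,220) and its handle end at about (406,277). The red pawl leans towards the mast. Next I get the exact axes and grasp.

Run:
```python
from h import *
p=lambda a,b,z:px2w("top",None,230+(a+.5)/3.9-.5,180+(b+.5)/3.9-.5,z)
t=p(617,157,.021);e=p(686,378,.028);print("tip",t,"end",e,"len",np.hypot(*(t-e)[:2]),"yaw",np.degrees(np.arctan2(*(t-e)[1::-1])),"mid",(t+e)/2)
c=[p(a,b,.004) for a,b in((577,148),(712,127),(783,427),(640,451))];m=np.mean(c,0);dd=(c[0]-c[3])+(c[1]-c[2]);print("mat",m,np.degrees(np.arctan2(dd[1],dd[0])),np.linalg.norm(c[0]-c[3]),np.linalg.norm(c[0]-c[1]))
for a,b in((58,208),(407,208),(408,291),(58,291)): print("base",p(a,b,.012))
print("knob",p(199,62,.326))
P=np.load("pics/P.npy");w=P[180:208,265:300].reshape(-1,3);w=w[(w[:,2]>.318)&(w[:,2]<.34)&(w[:,0]>.5)];print(len(w),np.median(w,0),w.min(0),w.max(0))
# pawl red pts, in stand frame guess
im=cv2.imread("pics/top0.png");hsv=cv2.cvtColor(im,cv2.COLOR_BGR2HSV)[190:220,285:315];q=P[190:220,285:315][((hsv[...,0]<6)|(hsv[...,0]>174))&(hsv[...,1]>130)];q=q[q[:,2]>.2];print("pawl",len(q),np.round(q[np.argsort(q[:,2])][::10],4))
```

```text
tip [ 0.60716394 -0.29365561  0.021     ] end [ 0.43595081 -0.3414444   0.028     ] len 0.1777574335245098 yaw 15.595413427621457 mid [ 0.52155737 -0.31755001  0.0245    ]
mat [ 0.51080483 -0.34112537  0.004     ] 11.12244165354128 0.23919807795609996 0.10773341106788532
base [0.56055309 0.13589383 0.012     ]
base [ 0.56577809 -0.1326298   0.012     ]
base [ 0.50081201 -0.13420484  0.012     ]
base [0.49568167 0.13213509 0.012     ]
knob [0.57780124 0.00083149 0.326     ]
274 [5.78232288e-01 3.36632635e-04 3.25783825e-01] [ 0.55657955 -0.02093637  0.3181736 ] [0.60019808 0.02145601 0.33155413]
pawl 176 [[ 0.5805 -0.0621  0.211 ]
 [ 0.5789 -0.0649  0.2164]
 [ 0.5888 -0.0596  0.2186]
 [ 0.5847 -0.0547  0.223 ]
 [ 0.5866 -0.0547  0.2257]
 [ 0.5798 -0.0525  0.2304]
 [ 0.5866 -0.0474  0.2336]
 [ 0.5695 -0.0379  0.2377]
 [ 0.5868 -0.0426  0.2414]
 [ 0.5725 -0.0407  0.2452]
 [ 0.5786 -0.0383  0.2507]
 [ 0.588  -0.0356  0.2538]
 [ 0.5869 -0.0334  0.2571]
 [ 0.57   -0.0317  0.2615]
 [ 0.5712 -0.0294  0.266 ]
 [ 0.5878 -0.0266  0.27  ]
 [ 0.5688 -0.0177  0.2733]
 [ 0.5731 -0.0177  0.2757]]
```

Everything agrees with the given sizes: rod length 178 mm, mat 239 x 108, stand at (0.578, 0.001) with yaw 1°, knob top at 0.326. Now I grasp and lift.

```bash
cat >> h.py <<'E'
S0=np.array([.578,.001]);SY=np.radians(1.05);RY=np.radians(15.6);ROD=np.array([.5215,-.3175]);MAT=np.array([.511,-.341]);MY=np.radians(11.1)
def down(yaw,flip=1):  # tool x along yaw
    c,s=np.cos(yaw)*flip,np.sin(yaw)*flip
    return np.array([[c,s,0],[s,-c,0],[0,0,-1.]])
def stand(x,y,z):
    c,s=np.cos(SY),np.sin(SY); return np.array([S0[0]+c*x-s*y,S0[1]+s*x+c*y,z])
G=-.020
def fmt(*a): print(*[np.round(x,4) for x in a])
E
python3 - <<'E'
from h import *
g=ROD+G*np.array([np.cos(RY),np.sin(RY)])
fmt(robot.read_tcp_rot())
for fl in(1,-1):
    for p,y in(([*g,.1],RY),(stand(-.1,-.0335,.21),SY)): print(fl,robot.ik(p,down(y,fl)))
R=robot.read_tcp_rot(); fl=1 if R[0,0]>0 else -1
open("flip","w").write(str(fl))
O=down(RY,fl)
robot.move_gripper(.6)
robot.goto([*g,.09],O); robot.servo_line([*g,.0085],speed=.08)
fmt(robot.read_position(),robot.read_force())
robot.move_gripper(0); fmt(robot.read_grip_width())
robot.servo_line([*g,.12],speed=.12); robot.dwell(.2); fmt(robot.read_grip_width(),robot.read_force(),robot.read_t())
im,d=shot("scene","sc1")
E
python3 -c "
from h import *
im=cv2.imread('pics/sc1.png');cv2.imwrite('pics/sc1c.png',cv2.resize(im[200:400,140:440],None,fx=2.6,fy=2.6))"
```

```text
[[-9.575e-01 -2.885e-01 -6.000e-04]
 [-2.885e-01  9.575e-01  1.300e-03]
 [ 1.000e-04  1.400e-03 -1.000e+00]]
1 [-13.99852682  19.59446805 -18.73556802   0.         -51.66996393
 119.59852682]
1 [ 19.45725091   2.61399498 -24.56133101   0.         -62.82467401
  71.59274909]
-1 [-13.99852682  19.59446805 -18.73556802   0.         -51.66996393
 -60.40147318]
-1 [  19.45725091    2.61399498  -24.56133101    0.          -62.82467401
 -108.40725091]
[ 0.5026 -0.323   0.009 ] [-0.1692 -0.2061 -0.1909]
0.226
0.2281 [ 0.1786  0.5718 -1.477 ] 5.6833
```

View pics/sc1c.png

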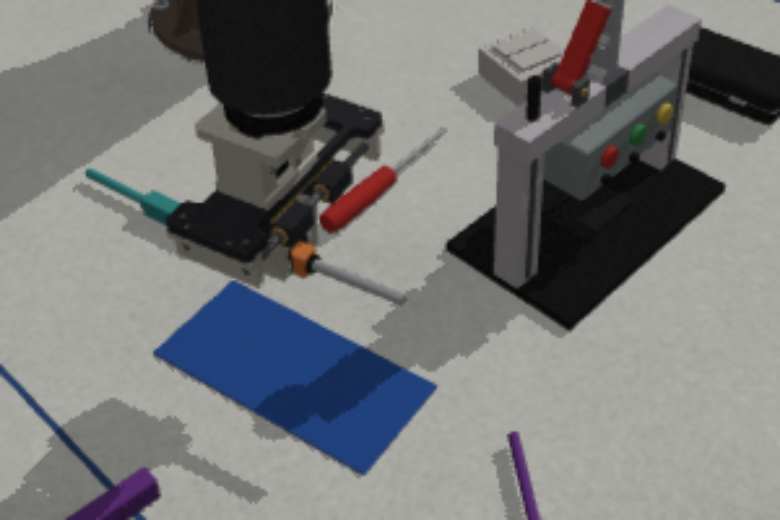

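The rod is held level at a width of 20 mm with its tip free. I move to the pre-insert pose in front of the gap, then check the tip.

Run:
```python
from h import *
fmt(w2px("scene",robot.read_position()+np.array([.11*np.cos(RY),.11*np.sin(RY),.007])))
robot.goto([.42,-.25,.215],down(RY,-1))
robot.goto(stand(-.160,-.0335,.213),down(SY,-1)); robot.dwell(.2)
p=robot.read_position(); fmt(p,robot.read_t()); tip=p+np.array([.11*np.cos(SY),.11*np.sin(SY),.007])
for n in("scene","top"):
    im,d=shot(n,n+"2"); u,v=w2px(n,tip); fmt(u,v); fmt("gap",w2px(n,stand(0,-.0335,.22)))
    u,v=int(u),int(v); c=im[v-40:v+60,u-60:u+70,::-1]; cv2.imwrite(f"pics/{n}2c.png",cv2.resize(c,None,fx=4,fy=4,interpolation=cv2.INTER_CUBIC)); print("crop origin",u-60,v-40)
a=[cv2.imread(f"pics/{n}2c.png") for n in("scene","top")]; cv2.imwrite("pics/both2.png",cv2.resize(np.hstack(a),None,fx=.76,fy=.76))
```

```text
[294.1543 315.6787]
[ 0.4187 -0.0363  0.2127] 7.4333
347.1772 215.6303Traceback (most recent call last):
  File "<stdin>", line 7, in <module>
  File "h.py", line 21, in fmt
    def fmt(*a): print(*[np.round(x,4) for x in a])
                         ~~~~~~~~^^^^^
    return _wrapfunc(a, 'round', decimals=decimals, out=out)
    return _wrapit(obj, method, *args, **kwds)
    result = getattr(arr, method)(*args, **kwds)
numpy._core._exceptions._UFuncNoLoopError: ufunc 'multiply' did not contain a loop with signature matching types (dtype('<U3'), dtype('float64')) -> None
```

Run:
```python
from h import *
p=robot.read_position(); tip=p+np.array([.11*np.cos(SY),.11*np.sin(SY),.007]); a=[]
for n in("scene","top"):
    im,d=shot(n,n+"2"); u,v=w2px(n,tip); fmt((u,v),w2px(n,stand(0,-.0335,.22)))
    u,v=int(u),int(v); c=im[v-60:v+50,u-55:u+75,::-1]; a.append(cv2.resize(c,None,fx=3,fy=3,interpolation=cv2.INTER_CUBIC)); print("crop origin",u-55,v-60)
cv2.imwrite("pics/both2.png",np.hstack(a))
```

```text
[347.1993 215.5781] [363.6912 223.3844]
crop origin 292 155
[297.3751 227.4415] [297.2985 208.4719]
crop origin 242 167
```

View pics/both2.png

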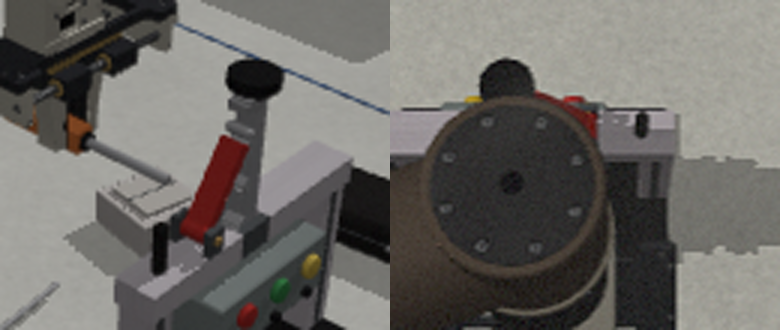

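The tip is seen at (348.7,215.3) against a predicted (347.2,215.6), so it lines up with the gap. I insert it and swing the pawl.

Run:
```python
from h import *
f0=robot.read_force()
X=-.094
for x in(-.13,-.11,X):
    robot.servo_line(stand(x,-.0335,.213),speed=.06); f=robot.read_force()-f0; fmt(f)
    if np.linalg.norm(f)>4: raise SystemExit("touch")
def path(th,s):
    t=np.radians(th); y=-.060+s*np.cos(t)+.010*np.sin(t); z=.209+s*np.sin(t)-.010*np.cos(t); return stand(X,y,z-.007)
for th,s in((57,.027),(64,.031),(72,.035),(80,.038),(88,.040),(95,.040),(101,.040)):
    robot.servo_line(path(th,s),speed=.03); f=robot.read_force()-f0; fmt([th],f)
    if np.linalg.norm(f)>12: raise SystemExit("stop")
robot.dwell(.5); fmt(robot.read_position(),robot.read_t())
im,d=shot("scene","sc3"); cv2.imwrite("pics/sc3c.png",cv2.resize(im[140:280,270:450,::-1],None,fx=3,fy=3))
```

```text
[-0.0824  1.5147 -0.088 ]
[ 0.0141  0.536  -0.5807]
[ 0.0478  0.6227 -1.0595]
[57] [-0.0698  2.0923 -0.2211]
[64] [-0.9462  2.7599 -1.0652]
[72] [-0.135   2.3926  0.0417]
[80] [-0.1764  1.3922 -0.9561]
[88] [-0.702   2.0593 -1.1021]
[95] [-0.2457  1.0531  0.7454]
[101] [ 0.1184  1.5209 -0.4991]
[ 0.4851 -0.0585  0.2432] 12.1083
```

View pics/sc3c.png

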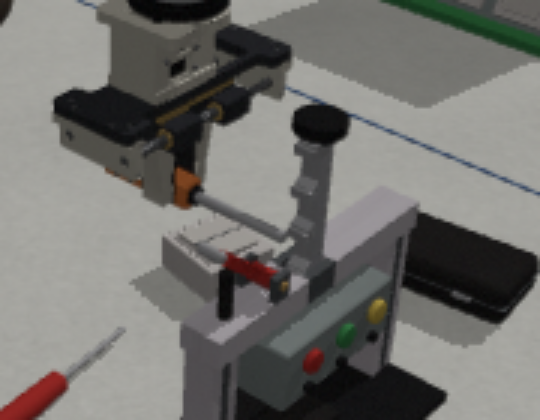

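The pawl lies back on its stop, towards the post at crop (228,290). I retreat, lay the rod on the mat and push the knob with shut fingers.

Run:
```python
from h import *
p=robot.read_position(); robot.servo_line(p+stand(-.065,0,0)-stand(0,0,0),speed=.12)
robot.goto([.42,-.25,.215],down(RY,-1))
g=MAT+G*np.array([np.cos(MY),np.sin(MY)]); O=down(MY,-1)
robot.goto([*g,.08],O); f0=robot.read_force()
robot.servo_line([*g,.02],speed=.06)
for z in(.015,.012,.0105,.0095,.0085):
    robot.servo_line([*g,z],speed=.02); f=robot.read_force()-f0; fmt([z],f)
    if f[2]>2.5: break
robot.move_gripper(.6); robot.dwell(.2)
robot.servo_line([*g,.12],speed=.12); robot.move_gripper(0)
# knob
robot.goto([.46,-.2,.38],down(SY,-1))
k=stand(0,0,0)[:2]
robot.goto([*k,.38],down(SY,-1))
robot.servo_line([*k,.332],speed=.05); robot.dwell(.2); f0=robot.read_force(); fmt(robot.read_position(),robot.read_t())
for z in np.r_[.322,np.arange(.302,.25,-.01),.25]:
    robot.servo_line([*k,z],speed=.025); f=robot.read_force()-f0; fmt([z],robot.read_position(),f)
    if np.linalg.norm(f)>25: print("high");break
im,d=shot("scene","sc4"); cv2.imwrite("pics/sc4c.png",cv2.resize(im[140:400,180:460,::-1],None,fx=2.2,fy=2.2)); print(robot.read_t())
```

```text
[0.015] [ 0.2252  0.0349 -0.1154]
[0.012] [ 0.0975  1.2529 -0.0485]
[0.0105] [ 0.9924  0.3867 -0.8026]
[0.0095] [-0.0964  0.5896 -0.6972]
[0.0085] [0.0448 0.9372 1.7176]
[0.5781 0.0011 0.3323] 23.4167
[0.322] [0.5779 0.001  0.3218] [0.7576 0.3234 0.7578]
[0.302] [0.578  0.001  0.3018] [0.1817 0.1788 1.4326]
[0.292] [0.5779 0.001  0.2916] [ 0.2539  0.5775 -0.4027]
[0.282] [0.5779 0.001  0.2817] [ 0.005  -0.2553 -0.1389]
[0.272] [0.5779 0.001  0.2717] [ 0.0987 -0.4489 -0.0802]
[0.262] [0.578  0.001  0.2617] [-0.2388 -0.5726 -0.5169]
[0.252] [0.578  0.001  0.2517] [-0.0985  0.1627  0.4203]
[0.25] [0.578  0.001  0.2499] [-0.2938  0.7548  0.4242]
27.9667
```

View pics/sc4c.png

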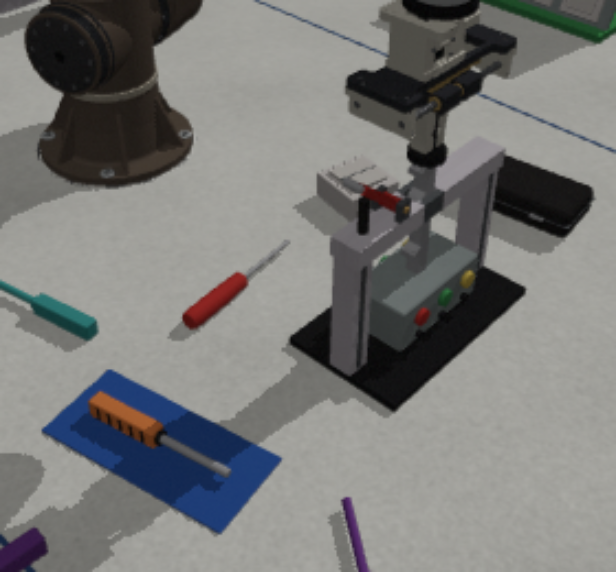

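The rod lies on the mat, the pawl is back and the knob has moved down under the fingers. I finish the last millimetres against the stop by force.

Run:
```python
from h import *
k=stand(0,0,0)[:2]; f0=robot.read_force()
for z in np.arange(.249,.2395,-.001):
    robot.servo_line([*k,z],speed=.01); f=robot.read_force()-f0; fmt([z],robot.read_position()[2],f[2])
    if f[2]>12: break
robot.servo_line([*k,.36],speed=.08); robot.goto([.44,-.12,.36],down(SY,-1)); robot.goto([.2,-.5,.36],down(SY,-1)); robot.dwell(.5)
im,d=shot("top","t5"); f,cx,cy,V=info("top"); T=np.linalg.inv(V)
vv,uu=np.mgrid[:480,:640]; P=np.stack([(uu-cx)/f*d,(vv-cy)/f*d,d],-1)@T[:3,:3].T+T[:3,3]
w=P[185:270,225:345].reshape(-1,3); w=w[np.hypot(w[:,0]-k[0],w[:,1]-k[1])<.015]; fmt("knob z"and np.median(w,0))
hsv=cv2.cvtColor(im,cv2.COLOR_RGB2HSV); m=(hsv[...,0]>5)&(hsv[...,0]<20)&(hsv[...,1]>150)&(hsv[...,2]>90); m[:, :375]=0; m[:,440:]=0; m[:205]=0; m[310:]=0
q=P[m]; fmt(np.median(q,0),cv2.minAreaRect((q[:,:2]*1000).astype(np.float32))[0]); fmt(robot.read_force(),robot.read_t())
cv2.imwrite("pics/t5c.png",cv2.resize(im[170:330,160:440,::-1],None,fx=2.8,fy=2.8))
```

```text
[0.249] 0.249 2.0866
[0.248] 0.248 2.124
[0.247] 0.247 2.6718
[0.246] 0.2459 1.1743
[0.245] 0.2453 4.8535
[0.244] 0.2452 9.6825
[0.243] 0.2452 15.9069
[0.5723 0.0006 0.2425]
[ 0.4665 -0.3478  0.0271] [ 359.3978 -248.0639]
[ 0.356  -0.6253 -0.2836] 34.2917
```

View pics/t5c.png

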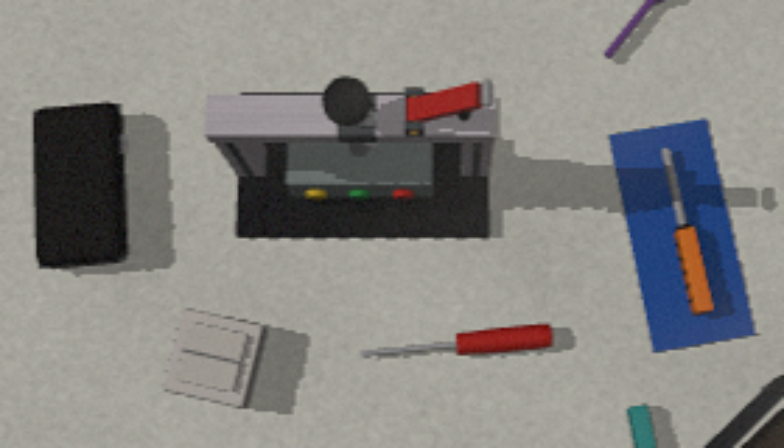

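The stop was reached at TCP z 0.2452 with force rising. The pawl lies back, the rod is on the mat and the bystanders are where they were.

```bash
python3 -c "
from h import *
robot.job_done(); print(robot.read_t())"
```

```text
the job is handed in; nothing more can be done
the job is handed in; nothing more can be done
```

The job is done and handed in at about 34 s of the 72 s allowed. No verdict is reported by the interface.

- **Pawl:** I gripped the orange rod by its handle and slid the shaft into the gap along the stand's x. It pushed the pawl past upright at about 3 N or less, and the pawl fell back onto its stop. The last picture shows it still lying there.
- **Lift:** With the rod back on its mat, I pushed the knob down with the shut fingers at about 25 mm/s, then 10 mm/s for the last few millimetres. It met a hard stop at TCP z 0.2452 m (expected 0.245), with the force rising to 16 N.
- **Last checks:** The rod's handle is at (0.467, -0.348) m with its top at 0.027 m, so the rod lies flat near the mat's centre. The case, switch box and screwdriver look unmoved; I judged that by eye and did not measure it. The arm is clear of everything.
- **Disagreements:** The camera put the knob top at 0.2425 m, about 2.5 mm below the contact reading. That may be calibration error or mixed pixels, and either value is past the 0.081 m mark. One automatic fit of the rod's centre, (0.359, -0.248), was spoiled by stray pixels, so I discarded it in favour of the median and the picture.

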